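# Seat the cutting board on its locating pins

### The job

The white cutting board of the slicing stand lies crooked, riding up on the stand's two locating pins. Without picking it up, push it along with the fingers (the fence behind helps to square it) until both its holes drop over the two pins and it lies flat on the stand, blue stripe still to the front, then move the hand clear. Leave the ink bottle, marker, tape and yellow tub where they are.

Things in the scene. Friction and masses are not known exactly. Their poses are not given: they have to be found in the camera images.
- stand: Slicing stand, fixed: grey board, top 12 mm above the table, with a fence at the rear and two pins. Origin on the table, below where the centre of the seated cutting board belongs; x points squarely to the fence, y along it to the left, z up. In this frame the grey board spans x -90 to +75 mm, y -105 to +140 mm.
- fence (a point): Middle of the foot of the straight aluminium fence's front face, on the grey board (stand x = +61.5 mm, y = +17.5 mm); axes as the stand's. The fence is 12 mm thick, runs 112 mm to either side along y, and its top is 46 mm above the table.
- pin0 (a point): Tip of the left brass locating pin: 12 mm thick, round-nosed, 8 mm tall from the grey board, tip 20 mm above the table, at stand x = +25 mm, y = +40 mm.
- pin1 (a point): Tip of the right locating pin, alike, at stand x = +25 mm, y = -40 mm.
- board: The loose white plastic cutting board, 120 mm front to back (x), 180 mm wide (y), 10 mm thick, 0.25 to 0.5 kg, blue stripe along its front edge. Origin at the centre of its underside; x to its rear edge, y to its left end, z out of its upper face. Seated, it lies flat on the grey board, the underside 12 mm above the table, its rear edge 1.5 mm clear of the fence.
- board_center (a point): Centre of the cutting board, 5 mm above board, same axes. At the start it is turned up to 0.1 rad from the stand, 10 to 22 mm too near the robot and 18 to 40 mm too far left; its rear rides on the pins, its front edge rests on the grey board (slope about 0.08 rad). With its rear edge square against the fence the holes are in line with the pins: only the slide to the right is missing.
- hole0 (a point): Centre of the left of two 17 mm through holes, on the board's underside (board x = +25 mm, y = +40 mm); belongs over pin0.
- hole1 (a point): Centre of the right hole, on the underside (board x = +25 mm, y = -40 mm); belongs over pin1.
- stamp_ink: Bystander, to be left alone: the small stamp-ink bottle, black cap, white and magenta body, 33 mm across, 62 mm tall. Origin at the centre of its underside.
- tape_roll: Bystander, to be left alone: the brown roll of tape, 96 mm across and 48 mm tall. Origin at the centre of its underside.
- marker_a: Bystander, to be left alone: the white marker pen with green cap, 135 mm long, 17 mm thick, lying down. Origin at the middle of its length, on its underside.
- tub_left_2: Bystander, to be left alone: the single round yellow tub, about 120 mm across and 46 mm tall (the stack of three tubs farther left is fixed). Origin at the centre of its underside.

How it is judged:
By the outcome, as a careful person would: the job done as asked, in the order asked, and still so for the second after the job is handed in, with the robot touching nothing.
It also fails if it takes over 42 s, if anything falls off the work surface, if the arm or the gripper's body presses on something with over 40 N, if the wrist force passes 120 N, or if a joint passes its speed limit or range.

### The arm

A 7-joint arm with a two-finger parallel gripper is mounted at the origin on a cart in front of the work surface, level with it; the furniture and walls round the work are solid. World frame = base frame: x ahead of the robot, y to its left, z up, the work surface at z = 0. Lengths are in m, angles in rad, forces in N, time in s.
With the tool pointing down it reaches from about 0.425 to 0.95 m from the base axis. Payload 4.7 kg.
Tool frame: the origin (TCP) lies between the finger pads; the fingertips stand 25 mm ahead of it and the grasp point (between the pads) lies 6 mm ahead of it; z points along the fingers, y is the line along which they close (so a half turn about z gives the same grasp; the last joint's range is limited). The gripper opens to 87 mm and grips with 3 to 60 N. Pads are 19 mm wide; open, the fingers measure 117 mm over their backs; the gripper's body (75 mm by 190 mm) begins 51 mm behind the grasp point.
Start: joints at [-1.218, 0.469, -0.049, 1.532, 0.024, 1.141, -0.082], TCP at [0.251, 0.626, 0.248] pointing down, gripper open.
Joint ranges: [-2.59, 2.59], [-0.33, 1.99], [-1.39, 1.29], [0.1, 2.45], [-1.04, 4.18], [0.21, 1.99], [-2.66, 2.66]. Speed limits (rad/s): [2.57, 2.57, 3.14, 3.14, 3.14, 3.14, 3.14].

### API

Orientations are given as a rotation vector (axis times angle).
In Python, from rig import manip gives the robot as it stands.
- The arm moves only by the tool send_rows, never from a script. Its argument "targets" is a list of rows, each a list of 3 entries, a list of its own where there are three numbers: the opening, from 0 (shut) to 1 (fully open), then the shift along the world's x, y, z in m, then the turn about the world's z in rad. A call has 1 to 8 rows; each row is the pose to reach, as a shift and turn from the pose commanded when the call began; what a row does not reach only later rows make up. A row lasts 1/8 s, in which the tool goes at most 62.5 mm and 10.7 degrees, less where a joint would pass 70% of its speed; a pose out of reach is approached as far as the arm can. A call with a gripper value outside its range is refused whole. The fingers move at their own pace and stop on an object; "grip_force" is the grip in N (left out, the last holds). Time passes only in rows, so rows that repeat a pose let the fingers close. It gives the time, the measured TCP pose, the force, the opening and the grip force at its end, in the units of the state.
- manip.get_obs(): the state, without advancing time (a new reading comes with each control period).
- manip.grab_frame(name): name is "scene" or "top"; returns a dict with "image" (400x640x3 uint8, red, green, blue), "z_map" (400x640 float32, m along the optical axis (not along the pixel's ray), 0 where there is no reading), "fx", "fy", "cx", "cy" (pixels), "D" ([k1, k2, p1, p2, k3] as OpenCV has them; the pictures are not rectified), "position" and "orientation" of the camera in the world. Camera axes: x right, y up, looking along -z (the intrinsics and any distortion apply to the point x, -y, -z); pixel columns grow to the right and rows downward; lengths in m; the calibration is good to about 2 mm. A picture is of the moment at which its call begins.
- manip.hand_in(): hands the job in; it is judged then, once.
Trained networks look in the newest picture that a camera, given by its name, has taken for a name from the list of things; names that differ only in an ending like _2 or _b are one class to them, and where a whole thing is asked for, a point or a joint stands for the part that bears it (a point fixed in the world has none). Each returns a list of dicts, best first, with "confidence" (0 to 1); they miss things now and then, are a little off and sometimes report something else, mostly with a low value. They report only what shows in the picture. A call takes as long as a camera call.
- manip.boxes_of(camera, label): "at" ([column, row] in pixels, amid what is visible of it).
The state is a dict: "clock": time; "q": joint angles; "joint_velocities": joint speeds; "joint_torque": joint torques, N m; "position": TCP position; "ee_rot": TCP orientation; "contact_force": force on the tool from outside, world axes, zero at the start; "ft_torque": the same for the moment, N m; "width": finger opening in m; "finger_force": force on a finger pad.
Only numpy, scipy, OpenCV 4.12 (cv2) and the standard library are available. Lean on these libraries where they do the work, as an engineer would, in place of code of your own. Each camera call takes 0.05 s, during which the arm holds its last target. There are 200 camera calls.

## Working session

There is one attempt and no reset: what is moved stays moved. The work goes in short steps, Python scripts to look and compute and a tool call to move; the robot and the scene stay as the last step left them, time stands still between calls to the robot, and variables do not carry over. Pictures are saved under pics/ and viewed, at most 10 in all, crops included, and the job is handed in when it is done.

Besides the shell and the picture viewer there is one more tool, called after ">>>" as name(argument=value, ...) on one line, values as JSON. send_rows: Moves the arm, as the interface text tells. Its arguments: {"type":"object","properties":{"targets":{"type":"array","items":{"type":"array"}},"grip_force":{"type":"number"}},"required":["targets"]}

```bash
ls; mkdir -p pics
cat > h.py <<'E'
import numpy as np, cv2
from scipy.spatial.transform import Rotation as R
from rig import manip
def cam(n):
    f=manip.grab_frame(n); o=np.array(f["orientation"],float)
    f["R"]=(R.from_rotvec(o) if o.size==3 else R.from_quat(o) if o.size==4 else R.from_matrix(o)).as_matrix()
    f["K"]=np.array([[f["fx"],0,f["cx"]],[0,f["fy"],f["cy"]],[0,0,1.]]); return f
def ray(f,px):
    u=cv2.undistortPoints(np.array(px,float).reshape(-1,1,2),f["K"],np.array(f["D"],float)).reshape(-1,2)
    d=np.c_[u[:,0],-u[:,1],-np.ones(len(u))]; return d@f["R"].T
def on_z(f,px,z):
    d=ray(f,px); p=np.array(f["position"]); return p+d*((z-p[2])/d[:,2])[:,None]
def dep(f,px):
    px=np.array(px,float).reshape(-1,2); d=ray(f,px); r=px.round().astype(int)
    return np.array(f["position"])+d*f["z_map"][r[:,1],r[:,0]][:,None]
def proj(f,P):
    c=(np.atleast_2d(P)-np.array(f["position"]))@f["R"]; c=c*[1,-1,-1]
    return cv2.projectPoints(c,np.zeros(3),np.zeros(3),f["K"],np.array(f["D"],float))[0].reshape(-1,2)
def save(f,n): cv2.imwrite("pics/"+n,f["image"][:,:,::-1])
E
python3 - <<'E'
from h import *
o=manip.get_obs(); print(o["clock"],o["position"],o["ee_rot"],o["contact_force"],o["width"])
for n in("scene","top"):
    f=cam(n); save(f,n+"0.png"); print(n,f["position"],f["orientation"],f["fx"],f["D"])
    for l in("board","hole0","hole1","pin0","pin1","fence","stamp_ink","tape_roll","marker_a","tub_left_2","stand"):
        print(l,[(np.round(b["at"],1).tolist(),round(b["confidence"],2),dep(f,b["at"]).round(3).tolist()) for b in manip.boxes_of(n,l)[:2]])
E
```

```text
pics
0.0 [0.2512696  0.62587691 0.2464743 ] [-0.59604966 -3.08420007  0.00310049] [-0.78236213  0.46999781  1.11974332] 0.08698684628872304
scene [-0.09943499 -0.81848903  0.47743792] [ 1.10343349 -0.35560845 -0.59640679] 364.30365255877587 [-0.08098589  0.          0.          0.          0.        ]
board [([376.6, 240.1], 0.58, [[0.442, -0.317, 0.028]])]
hole0 [([375.0, 242.2], 0.89, [[0.437, -0.317, 0.024]])]
hole1 [([375.0, 242.2], 0.89, [[0.437, -0.317, 0.024]])]
pin0 [([399.7, 255.5], 0.97, [[0.451, -0.381, 0.014]])]
pin1 [([399.7, 255.5], 0.97, [[0.451, -0.381, 0.014]])]
fence [([403.6, 256.3], 0.77, [[0.458, -0.386, 0.011]])]
stamp_ink [([429.4, 277.5], 0.63, [[0.402, -0.496, 0.044]]), ([314.7, 212.4], 0.57, [[0.431, -0.09, 0.015]])]
tape_roll [([297.5, 200.9], 0.57, [[0.406, -0.045, 0.042]]), ([404.3, 254.5], 0.22, [[0.466, -0.382, 0.011]])]
marker_a [([313.1, 213.8], 0.72, [[0.421, -0.096, 0.016]])]
tub_left_2 [([265.9, 175.0], 0.88, [[0.443, 0.196, 0.039]]), ([404.3, 250.1], 0.31, [[0.461, -0.384, 0.026]])]
stand [([402.3, 251.1], 0.71, [[0.455, -0.384, 0.026]])]
top [ 0.22812856 -0.09907061  1.14157129] [ 0.15339545 -0.16669286 -1.67843129] 464.2537713970846 [0.02271912 0.         0.         0.         0.        ]
board [([388.1, 198.8], 0.75, [[0.444, -0.284, 0.027]])]
hole0 [([392.8, 201.0], 0.98, [[0.438, -0.296, 0.024]])]
hole1 [([392.8, 201.0], 0.98, [[0.438, -0.296, 0.024]])]
pin0 [([403.9, 185.9], 0.88, [[0.474, -0.33, 0.015]])]
pin1 [([403.9, 185.9], 0.88, [[0.474, -0.33, 0.015]])]
fence [([406.8, 187.2], 0.76, [[0.471, -0.337, 0.011]])]
stamp_ink [([472.3, 204.1], 0.76, [[0.402, -0.474, 0.062]])]
tape_roll [([271.3, 206.9], 0.88, [[0.462, 0.004, 0.002]])]
marker_a [([308.8, 209.5], 0.64, [[0.442, -0.088, 0.015]]), ([387.5, 199.2], 0.45, [[0.443, -0.283, 0.027]])]
tub_left_2 [([178.3, 207.5], 0.91, [[0.478, 0.224, 0.04]])]
stand [([403.6, 181.4], 0.88, [[0.482, -0.327, 0.033]])]
```

Run:
```python
import cv2
a=cv2.imread("pics/top0.png")[110:290,280:520]; cv2.imwrite("pics/top0c.png",cv2.resize(a,None,fx=3.33,fy=3.33,interpolation=cv2.INTER_CUBIC)[:600,:800])
a=cv2.imread("pics/scene0.png")[150:330,260:500]; cv2.imwrite("pics/scene0c.png",cv2.resize(a,None,fx=3.33,fy=3.33,interpolation=cv2.INTER_CUBIC)[:600,:800])
```

```text
(no output)
```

View pics/top0c.png

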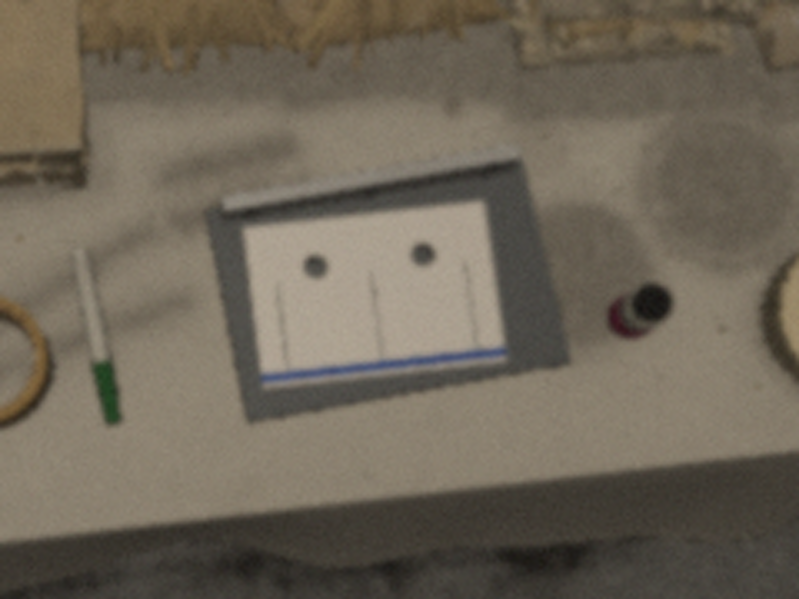

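View pics/scene0c.png

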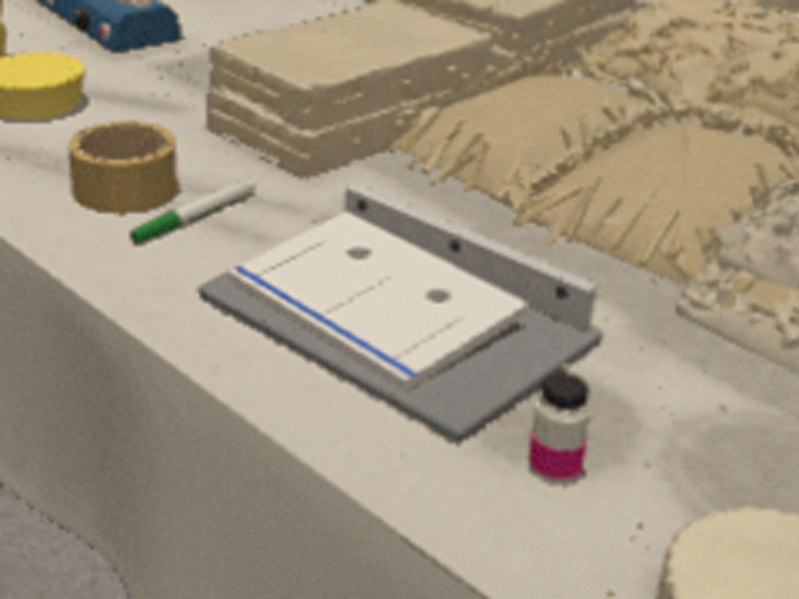

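The top crop shows the board's corners at crop pixels (245,227), (487,202), (507,356) and (262,385). The grey stand's front corners are at (249,421) and (568,362), the fence runs (222,205)–(520,155), and the ink bottle stands just right of the stand. In the scene crop the board's rear edge rides up on the pins.

```bash
cat >> h.py <<'E'
from scipy.optimize import least_squares
def fit(f,px,P,x0=(0.46,-0.3,-0.3)):
    P=np.array(P,float); px=np.array(px,float)
    def w(x,P=P):
        c,s=np.cos(x[2]),np.sin(x[2]); return np.c_[x[0]+c*P[:,0]-s*P[:,1],x[1]+s*P[:,0]+c*P[:,1],P[:,2]]
    r=least_squares(lambda x:(proj(f,w(x))-px).ravel(),x0); return r.x,r.fun.reshape(-1,2).round(1).tolist(),w
E
python3 - <<'E'
from h import *
f=cam("top"); g=cam("scene")
T=lambda a:np.array(a)/3.33+[280,110]
S=lambda a:np.array(a)/3.33+[260,150]
SP=[[-.09,.14,.012],[-.09,-.105,.012]]
x,r,w=fit(f,T([[249,421],[568,362]]),SP); print("stand top",x,r)
print("fence ends top px pred",((proj(f,w(x,np.array([[.0615,.1295,.046],[.0615,-.0945,.046],[.0735,.1295,.046],[.0735,-.0945,.046],[.075,.14,.012]])))-[280,110])*3.33).round())
y,r,w2=fit(g,S([[203,291],[459,438],[600,335]]),SP+[[.075,-.105,.012]]); print("stand scene",y,r)
BP=[[.06,.09,.0315],[.06,-.09,.0315],[-.06,-.09,.022],[-.06,.09,.022]]
b,r,w3=fit(f,T([[245,226],[487,202],[507,356],[262,386]]),BP); print("board top",b,r)
b2,r,_=fit(g,S([[346,213],[527,303],[412,380],[237,268]]),BP); print("board scene",b2,r)
print("board corner depth",dep(f,T([[252,233],[480,208],[500,345],[268,372]])).round(3))
for s,bb in((x,b),(y,b2)):
    c,n=np.cos(s[2]),np.sin(s[2]); d=bb[:2]-s[:2]; print("rel",c*d[0]+n*d[1],-n*d[0]+c*d[1],bb[2]-s[2])
E
```

```text
stand top [ 0.46257052 -0.32345529  0.07085688] [[-1.0, 0.2], [1.0, -0.2]]
fence ends top px pred [[222. 211.]
 [521. 156.]
 [219. 195.]
 [517. 141.]
 [203. 208.]]
stand scene [ 0.46260114 -0.32890036  0.06091012] [[-2.4, -1.2], [-0.0, -0.0], [2.3, -0.1]]
board top [ 0.44560176 -0.29594079 -0.00608525] [[-0.2, -0.4], [-0.5, -0.9], [0.2, 1.2], [0.4, 0.0]]
board scene [ 0.45035088 -0.29670064  0.00675391] [[0.8, -0.6], [1.1, -0.4], [-0.4, -0.4], [-1.5, 0.8]]
board corner depth [[ 0.5   -0.211  0.03 ]
 [ 0.499 -0.381  0.031]
 [ 0.396 -0.381  0.025]
 [ 0.396 -0.21   0.02 ]]
rel -0.014978214824269177 0.028646799486638178 -0.07694212488305985
rel -0.01026747294941014 0.032885715732997166 -0.05415620469310048
```

Stand is near (0.4625, -0.325, yaw 0.067) and the board near (0.447, -0.296, yaw 0). Next: come to the front edge with open fingers set along the stand's y.

>>> send_rows(targets=[[1,[0.05,-0.05,0],0.06],[1,[0.08,-0.1,0],0.12],[1,[0.11,-0.15,0],0.18],[1,[0.14,-0.21,0],0.24],[1,[0.16,-0.26,0],0.3],[1,[0.18,-0.32,0],0.36],[1,[0.2,-0.37,0],0.42],[1,[0.22,-0.42,0],0.45]])

```text
clock: 2.3
position: [0.4721, 0.2046, 0.248]
ee_rot: [-0.108, 3.139, 0.001]
contact_force: [1.4, -0.1, 0.1]
width: 0.087
finger_force: 0.0
```

>>> send_rows(targets=[[1,[0,-0.06,0],0],[1,[-0.01,-0.12,0],0],[1,[-0.02,-0.18,0],0],[1,[-0.04,-0.24,0],0],[1,[-0.06,-0.3,0],0],[1,[-0.08,-0.36,0],0],[1,[-0.1,-0.42,0],0],[1,[-0.11,-0.47,-0.02],0]])

```text
clock: 3.3
position: [0.3614, -0.2662, 0.229]
ee_rot: [-0.106, 3.135, -0.003]
contact_force: [1.2, 0.8, 0.2]
width: 0.0871
finger_force: 0.0
```

>>> send_rows(targets=[[1,[0,-0.035,-0.04],0],[1,[0,-0.035,-0.09],0],[1,[0,-0.035,-0.14],0],[1,[0,-0.035,-0.17],0],[1,[0,-0.035,-0.17],0],[1,[0,-0.035,-0.17],0]])

```text
clock: 4.05
position: [0.3622, -0.2993, 0.0587]
ee_rot: [-0.107, 3.138, -0.002]
contact_force: [0.2, 1.0, -0.1]
width: 0.0871
finger_force: 0.0
```

Run:
```python
from h import *
f=cam("scene"); save(f,"s1.png"); cv2.imwrite("pics/s1c.png",cv2.resize(f["image"][150:330,260:500,::-1],(800,600),interpolation=cv2.INTER_CUBIC))
o=manip.get_obs(); print(o["clock"],o["position"],o["ee_rot"],o["contact_force"])
r=R.from_rotvec(o["ee_rot"]).as_matrix(); print("close line",np.arctan2(r[1,1],r[0,1])-np.pi/2)
```

```text
4.1 [ 0.36247466 -0.29932671  0.05899166] [-1.07152412e-01  3.13722715e+00 -2.43326492e-03] [ 1.62160615 -0.06000793 -0.21572482]
close line 0.06828169327208378
```

View pics/s1c.png

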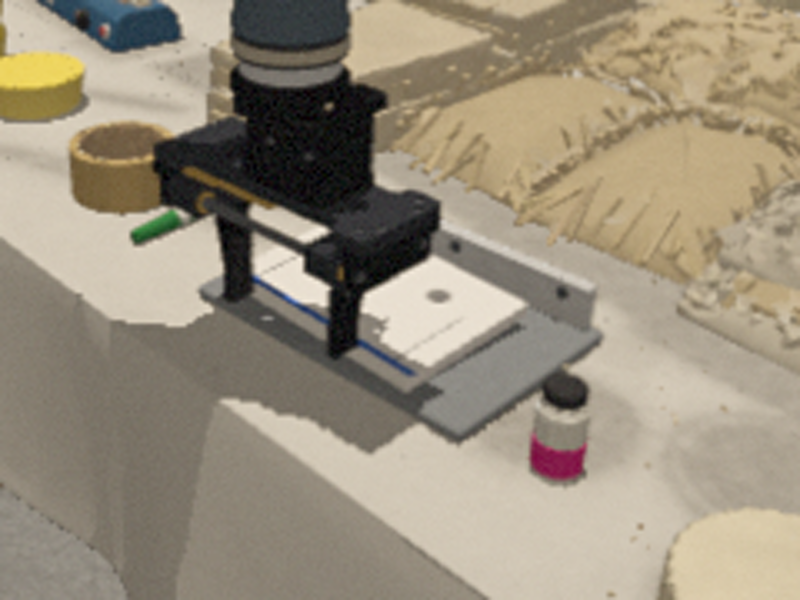

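The fingers stand ahead of the stripe, tips at crop (235,295) and (342,350), in front of the board. Lower and push forward.

>>> send_rows(targets=[[1,[0,0,-0.018],0],[1,[0,0,-0.018],0],[1,[0.005,0,-0.018],0],[1,[0.01,0.001,-0.018],0],[1,[0.014,0.001,-0.018],0],[1,[0.018,0.001,-0.018],0],[1,[0.021,0.001,-0.018],0],[1,[0.024,0.002,-0.018],0]])

```text
clock: 5.1
position: [0.3831, -0.298, 0.0398]
ee_rot: [0.101, -3.137, 0.001]
contact_force: [-5.6, -2.8, 4.0]
width: 0.0871
finger_force: 3.0
```

>>> send_rows(targets=[[1,[0.002,0,0],0],[1,[0.004,0,0],0]])

```text
clock: 5.35
position: [0.3865, -0.2972, 0.0396]
ee_rot: [0.103, -3.135, -0.002]
contact_force: [-8.2, -1.9, 6.8]
width: 0.0871
finger_force: 4.1
```

>>> send_rows(targets=[[1,[0.002,0,0],0],[1,[0.002,0,0],0]])

```text
clock: 5.6
position: [0.3886, -0.2969, 0.0396]
ee_rot: [0.104, -3.135, -0.002]
contact_force: [-7.2, -0.2, 5.3]
width: 0.0871
finger_force: 3.7
```

Run:
```python
from h import *
f=cam("top"); save(f,"t2.png"); cv2.imwrite("pics/t2c.png",cv2.resize(f["image"][140:260,330:490,::-1],(800,600),interpolation=cv2.INTER_CUBIC))
```

```text
(no output)
```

View pics/t2c.png

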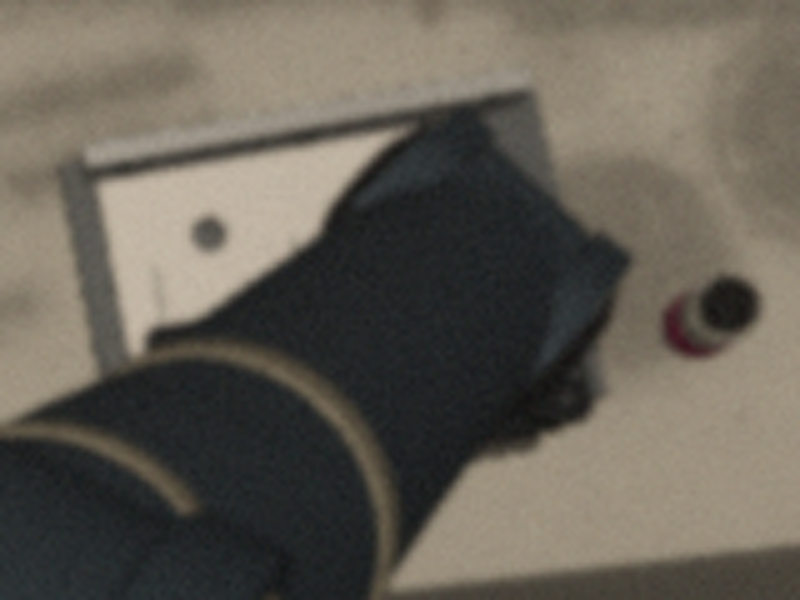

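The board's rear edge (crop (100,180)–(400,130)) is now almost parallel to the fence, with a small gap left. I'll push until it touches.

>>> send_rows(targets=[[1,[0.002,0,0],0],[1,[0.004,0,0],0],[1,[0.004,0,0],0]])

```text
clock: 6.02
position: [0.3922, -0.2967, 0.0395]
ee_rot: [0.104, -3.135, -0.003]
contact_force: [-7.1, 0.6, 5.9]
width: 0.0871
finger_force: 4.0
```

>>> send_rows(targets=[[1,[0.002,0,0],0],[1,[0.003,0,0],0],[1,[0.003,0,0],0]])

```text
clock: 6.4
position: [0.3936, -0.2967, 0.0394]
ee_rot: [0.104, -3.132, -0.005]
contact_force: [-11.4, -0.4, 9.5]
width: 0.0869
finger_force: 5.6
```

>>> send_rows(targets=[[1,[0.002,0,0],0],[1,[0.003,0,0],0],[1,[0.003,0,0],0]])

```text
clock: 6.78
position: [0.3939, -0.2967, 0.0393]
ee_rot: [0.102, -3.128, -0.008]
contact_force: [-16.7, -0.4, 13.5]
width: 0.0869
finger_force: 8.5
```

>>> send_rows(targets=[[1,[-0.02,0,0],0],[1,[-0.04,0,0.03],0],[0.6,[-0.04,0.05,0.08],0],[0.6,[-0.03,0.1,0.1],0],[0.6,[-0.03,0.15,0.1],0],[0.6,[-0.03,0.2,0.1],0]])

```text
clock: 7.52
position: [0.372, -0.0946, 0.1403]
ee_rot: [-0.108, 3.137, 0.001]
contact_force: [0.3, -0.1, 0.1]
width: 0.0561
finger_force: 0.0
```

Run:
```python
from h import *
o=manip.get_obs(); print(o["clock"],o["position"],o["q"],o["width"])
f=cam("top"); cv2.imwrite("pics/t3c.png",cv2.resize(f["image"][140:260,330:490,::-1],(800,600),interpolation=cv2.INTER_CUBIC))
```

```text
7.525 [ 0.37197463 -0.09464878  0.1403357 ] [-0.25179695  0.14176178  0.43152441  2.31514939 -0.09391065  0.69693076
  1.88751815] 0.0561321043784684
```

View pics/t3c.png

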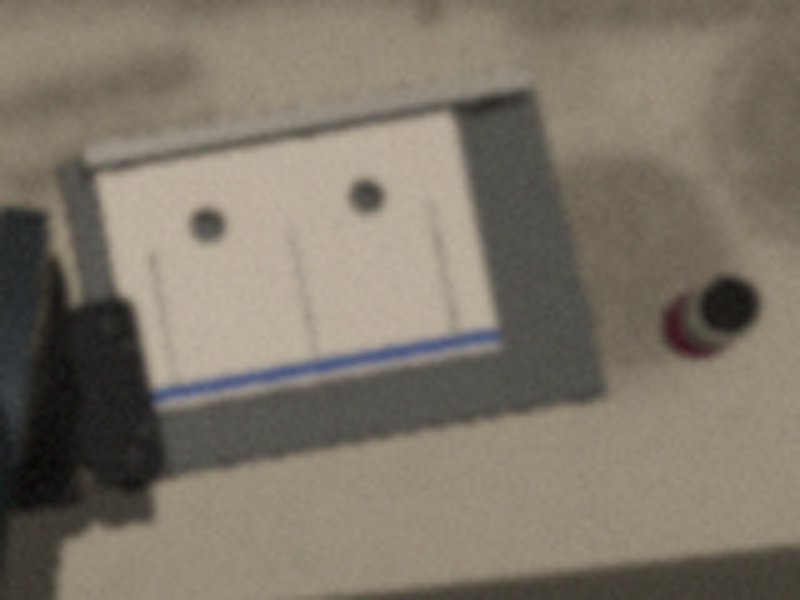

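The board is now square to the fence, with its corners at crop (95,172), (457,112) and (499,345). It still lies left of its place. Next measure the remaining slide.

Run:
```python
from h import *
f=cam("top")
T=lambda a:np.array(a)/5+[330,140]
b,r,w=fit(f,T([[95,172],[457,112],[499,345],[157,403]]),[[.06,.09,.0315],[.06,-.09,.0315],[-.06,-.09,.022],[-.06,.09,.022]]); print(b,r)
s,r,w=fit(f,T([[605,392],[162,475],[88,163],[528,84]]),[[-.09,-.105,.012],[-.09,.14,.012],[.0615,.1295,.046],[.0615,-.0945,.046]]); print(s,r)
c,n=np.cos(s[2]),np.sin(s[2]); d=b[:2]-s[:2]; print("rel",c*d[0]+n*d[1],-n*d[0]+c*d[1],b[2]-s[2])
for l in("hole0",): print([(q["at"],q["confidence"]) for q in manip.boxes_of("top",l)])
```

```text
[ 0.46181233 -0.29270317  0.06593362] [[1.0, -0.3], [-0.1, -1.0], [1.5, -0.1], [-2.3, 1.3]]
[ 0.46411907 -0.32840456  0.09247035] [[3.0, -1.8], [-5.6, 1.8], [0.7, 1.1], [2.0, -1.3]]
rel 0.0009997309667429816 0.035761864624820595 -0.026536729277755217
[([390.8, 196.7], 0.65)]
```

>>> send_rows(targets=[[0.6,[0.01,0,0],-0.18],[0.6,[0.03,0,0],-0.36],[0.6,[0.05,0,0],-0.54],[0.6,[0.07,-0.01,0],-0.72],[0.6,[0.08,-0.03,0],-0.9],[0.6,[0.08,-0.05,0],-1.08],[0.6,[0.08,-0.07,0],-1.26],[0.6,[0.08,-0.08,0],-1.44]])

```text
clock: 8.68
position: [0.4513, -0.1794, 0.1398]
ee_rot: [2.0, 2.421, -0.001]
contact_force: [0.4, 0.1, -0.0]
width: 0.0524
finger_force: 0.0
```

>>> send_rows(targets=[[0.6,[0,0,-0.02],-0.13],[0.6,[0,0,-0.05],-0.13],[0.6,[0,0,-0.07],-0.13],[0.6,[0,0,-0.07],-0.13]])

```text
clock: 9.18
position: [0.4504, -0.1777, 0.0686]
ee_rot: [-2.144, -2.293, 0.003]
contact_force: [0.4, 0.7, 1.3]
width: 0.0527
finger_force: 0.0
```

Run:
```python
from h import *
o=manip.get_obs(); print(o["clock"],o["position"],o["contact_force"],o["width"])
r=R.from_rotvec(o["ee_rot"]).as_matrix(); print("close line",np.arctan2(r[1,1],r[0,1]))
f=cam("scene"); cv2.imwrite("pics/s4c.png",cv2.resize(f["image"][150:330,260:500,::-1],(800,600),interpolation=cv2.INTER_CUBIC))
```

```text
9.175 [ 0.45038001 -0.1776589   0.06859938] [0.40688112 0.65248592 1.30121064] 0.0526706527671187
close line 0.06716879143874281
```

View pics/s4c.png

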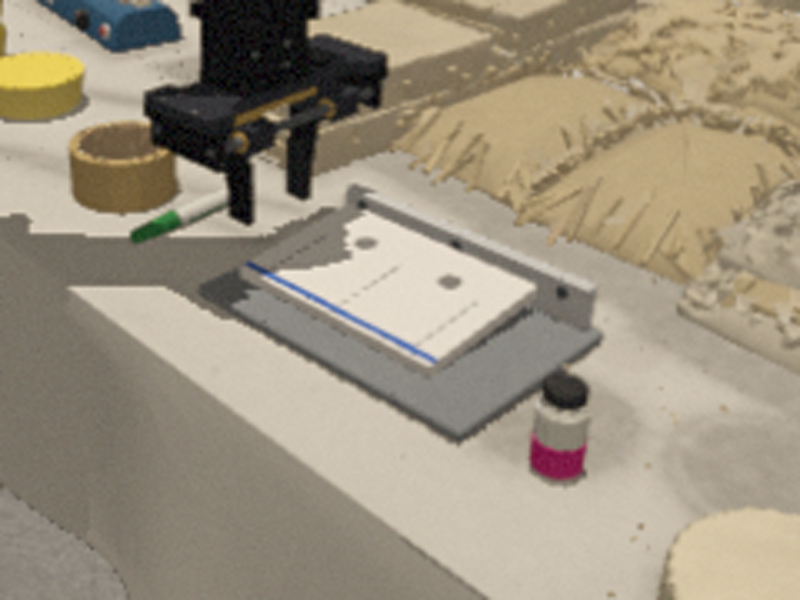

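The hand is left of the board, with both fingers clear of it at crop (240,215) and (300,190). Lower and slide right.

>>> send_rows(targets=[[0.6,[0,0,-0.028],0],[0.6,[0,0,-0.028],0],[0.6,[0.001,-0.01,-0.028],0],[0.6,[0.001,-0.016,-0.028],0],[0.6,[0.002,-0.022,-0.028],0],[0.6,[0.003,-0.028,-0.028],0],[0.6,[0.003,-0.033,-0.028],0],[0.6,[0.004,-0.037,-0.028],0]])

```text
clock: 10.22
position: [0.4548, -0.2108, 0.042]
ee_rot: [-2.138, -2.293, -0.005]
contact_force: [-1.8, 8.4, 6.3]
width: 0.0521
finger_force: 4.4
```

>>> send_rows(targets=[[0.6,[0,-0.003,0],0],[0.6,[0,-0.005,0],0],[0.6,[0,-0.005,0],0]])

```text
clock: 10.6
position: [0.4559, -0.2198, 0.0421]
ee_rot: [2.142, 2.294, -0.0]
contact_force: [0.2, 0.3, 0.6]
width: 0.0522
finger_force: 0.0
```

Run:
```python
from h import *
o=manip.get_obs(); print(o["clock"],o["position"],o["contact_force"])
f=cam("top"); cv2.imwrite("pics/t5c.png",cv2.resize(f["image"][140:260,330:490,::-1],(800,600),interpolation=cv2.INTER_CUBIC))
```

```text
10.6 [ 0.45587981 -0.21980938  0.04212992] [0.16389812 0.25643423 0.63589326]
```

View pics/t5c.png

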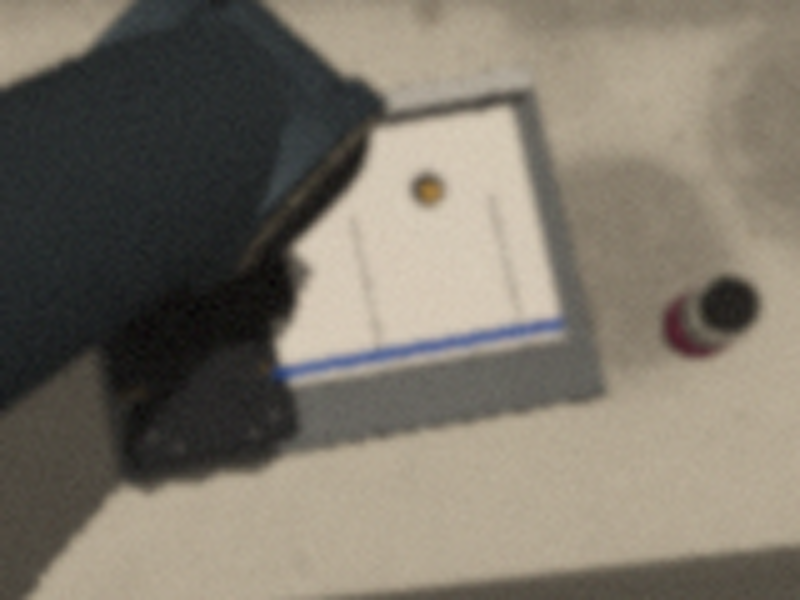

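The brass pin shows in the right hole at crop (428,190), and the push force fell to zero, so the board has dropped. Back off and check.

>>> send_rows(targets=[[0.6,[-0.001,0.02,0],0],[0.6,[-0.002,0.03,0.03],0],[0.6,[-0.002,0.06,0.08],0],[0.6,[-0.01,0.12,0.12],0],[0.6,[-0.02,0.17,0.15],0],[0.6,[-0.02,0.22,0.17],0],[0.6,[-0.02,0.22,0.17],0]])

```text
clock: 11.52
position: [0.4369, 0.0059, 0.2132]
ee_rot: [2.131, 2.306, 0.008]
contact_force: [0.6, -0.8, 0.6]
width: 0.0521
finger_force: 0.0
```

Run:
```python
from h import *
f=cam("top"); g=cam("scene")
a=cv2.resize(f["image"][145:265,340:480,::-1],(560,480),interpolation=cv2.INTER_CUBIC)[:300]; b=cv2.resize(g["image"][195:285,310:450,::-1],(560,360),interpolation=cv2.INTER_CUBIC)[:300]
cv2.imwrite("pics/c6.png",np.vstack([a,b]))
# plane of the board's white pixels from depth
m=f["image"].min(2)>0
v,u=np.mgrid[150:230,345:445]; P=dep(f,np.c_[u.ravel(),v.ravel()]); s=np.array([.463,-.327]); c,n=np.cos(.067),np.sin(.067)
d=P[:,:2]-s; X=c*d[:,0]+n*d[:,1]; Y=-n*d[:,0]+c*d[:,1]; k=(abs(X)<.05)&(abs(Y)<.08)&(P[:,2]>.005)&(P[:,2]<.04)
A=np.c_[X,Y,np.ones(len(X))][k]; print("slope x,y,z0",np.linalg.lstsq(A,P[k,2],rcond=None)[0],k.sum())
for l in("marker_a","stamp_ink","tape_roll","tub_left_2"): print(l,[np.round(q["at"],1).tolist() for q in manip.boxes_of("top",l)[:1]])
```

```text
slope x,y,z0 [-0.00619445 -0.00088516  0.02160121] 2545
marker_a [[309.6, 208.0]]
stamp_ink [[470.8, 203.4]]
tape_roll [[289.5, 216.8]]
tub_left_2 [[176.4, 209.4]]
```

View pics/c6.png

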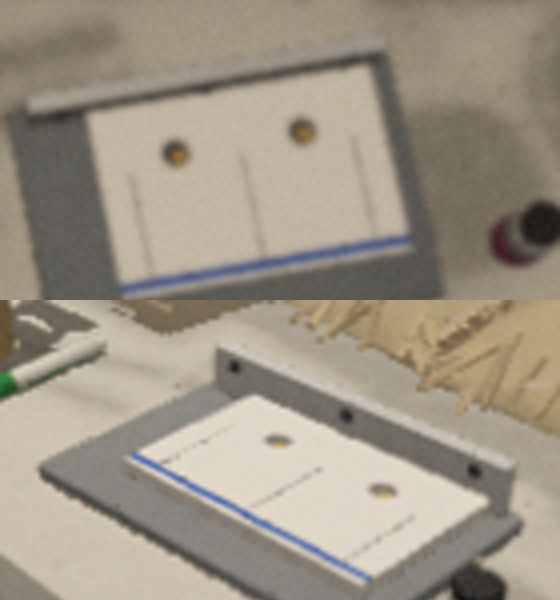

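Both pins show in their holes, at (176,153) and (302,131). The board lies flat: its top is 21.6 mm up with a slope of about 0.006, and the stripe is to the front. The hand is clear, so I'll hand in.

```bash
python3 -c "
from rig import manip
print(manip.hand_in())"
```

```text
the job is handed in; nothing more can be done
None
```

The cutting board lies flat with both holes over the pins and the blue stripe to the front, the hand is clear, the arm touched none of the other things, and the job is handed in at about 11.6 s.

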